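Test the alarm behind its sliding dust cover

ROBOT

A 6-joint arm with a two-finger parallel gripper is mounted at the origin on a cart in front of the work surface, level with it; the furniture and walls round the work are solid. World frame = base frame: x ahead of the robot, y to its left, z up, the work surface at z = 0. Lengths are in m, angles in rad, forces in N, time in s.
With the tool pointing down it reaches from about 0.3 to 0.825 m from the base axis. Payload 5.4 kg.
Tool frame: the origin (TCP) lies midway between the tips of the shut fingers; the grasp point (between the pads) lies 19 mm behind it; z points along the fingers, y is the line along which they close (so a half turn about z gives the same grasp; the last joint's range is limited). The gripper opens to 92 mm and grips with 3 to 60 N. Pads are 20 mm wide; open, the fingers measure 128 mm over their backs; the gripper's body (75 mm by 189 mm) begins 69 mm behind the grasp point.
Start: joints at [0.977, 0.158, 1.597, -0, 1.386, -0.21], TCP at [0.215, 0.533, 0.215] pointing down, gripper open.
Joint ranges: [-2.91, 2.91], [-0.94, 2.29], [0.18, 2.7], [-1.29, 4.43], [0.17, 2.64], [-3, 3]. Speed limits (rad/s): [2.57, 2.57, 3.14, 3.14, 3.14, 3.14].

INTERFACE

Orientations are given as a unit quaternion [w, x, y, z].
In Python, from bench import monitor, cams, job gives the robot as it stands.
- The arm moves only by the tool servo_tool, never from a script. Its argument "commands" is text: rows parted by semicolons, each of 7 numbers parted by spaces: the opening, from -1 (shut) to 1 (fully open), then the shift along the tool's x, y, z scaled (see below), then the turn, a rotation vector about the tool's x, y, z scaled (see below). In form: hand tx ty tz ax ay az; .... A call has 1 to 5 rows; each row is the pose to reach, as a shift and turn from the pose commanded when the call began, along the tool's axes at that moment, turning the shorter way round; what a row does not reach only later rows make up. The controller multiplies each number of a shift by 1000 mm and each number of a turn by 2 pi rad. A row lasts 1/8 s, in which the tool goes at most 62.5 mm and 10.7 degrees, less where a joint would pass 70% of its speed; a pose out of reach is approached as far as the arm can. A call with a number of a shift or a turn outside -1 to 1 is refused whole. A call with a gripper value outside its range is refused whole. The fingers move at their own pace and stop on an object; "squeeze" is the grip in N (left out, the last holds). Time passes only in rows, so rows that repeat a pose let the fingers close. It gives the time, the measured TCP pose, the force, the opening and the grip force at its end, in the units of the state.
- monitor.sense(): the state, without advancing time (a new reading comes with each control period).
- cams.camera(name): name is "scene" or "top"; returns (picture, depth): 420x560x3 uint8, red, green, blue; 420x560 float32, m along the optical axis (not along the pixel's ray), 0 where there is no reading.
- cams.calibration(name): a dict with "intrinsics" (3x3 intrinsics, pixels), "k1" (the pictures are not rectified: a ray, as slopes to the right and down, at radius r is drawn at 1 + k1 r^2 times it, then the intrinsics apply), "T" (4x4, takes a point from camera to world coordinates). Camera axes: x right, y down, z forward; pixel columns grow to the right and rows downward; lengths in m; the calibration is good to about 2 mm. A picture is of the moment at which its call begins. calibration takes no time and is no camera call.
- job.hand_in(): hands the job in; it is judged then, once.
The state is a dict: "t": time; "joint_positions": joint angles; "joint_velocities": joint speeds; "effort": joint torques, N m; "tool_pos": TCP position; "orientation": TCP orientation; "force": force on the tool from outside, world axes, zero at the start; "ft_torque": the same for the moment, N m; "opening": opening from 0.0 (shut) to 1.0 (fully open); "finger_force": force on a finger pad.
Only numpy, scipy, OpenCV 4.12 (cv2) and the standard library are available. Lean on these libraries where they do the work, as an engineer would, in place of code of your own. Each camera call takes 0.05 s, during which the arm holds its last target. There are 200 camera calls.

TASK

Two white signal units stand on the bench. On the one with the small domed lamp, slide the dust cover aside until the push button is fully uncovered, press the button right down and release it, then slide the cover fully home again. Leave the cover of the unit without a lamp alone.

Things in the scene. Friction and masses are not known exactly. Their poses are not given: they have to be found in the camera images.
- alarm: The unit with the lamp: white box fixed to the bench, 120 (x) x 168 (y) x 45 mm high, origin under its centre, z up. A white lamp dome 29 mm wide stands in the middle of its far (+x) edge at x = 42 mm, top 79 mm up. Two rails along y, 72 mm apart, 62 mm high, guide the dust cover, which opens towards the unit's -y.
- alarm_tab (a point): Centre of the upright grip tab on that unit's cover, 72 mm above the bench; axes as the unit's. Tab 36 (x) x 10 (y) x 26 mm high, so 13 mm above and below this point, in the middle of the grey cover plate, 70 (x) x 72 (y) x 4 mm, upper face 59 mm above the bench. The cover needs about 1.5 N to slide and stays where it is left.
- alarm_cover (a joint): Slide of that cover, m: 0 = fully home over the button, 0.08 = fully open at its stop; from 0.05 on the button is fully uncovered. Starts home or up to 15 mm ajar.
- alarm_button_top (a point): Centre of the top of the round black push button (28 mm across) of the same unit, 53 mm above the bench, standing 8 mm proud of the box under the cover plate; straight below the tab when the cover is home. It is pressed straight down. Same axes as the unit.
- alarm_button (a joint): Travel of that button, m: 0 = out, 0.005 = pressed right down; a spring (2 N at first, 4.5 N right down) brings it back.
- other_tab (a point): Centre of the grip tab on the cover of the second unit, which has the same build but flat slots in place of the lamp. To be left alone.

How it is judged:
By the outcome, as a careful person would: the job done as asked, in the order asked, and still so for the second after the job is handed in, with the robot touching nothing.
It also fails if it takes over 48 s, if anything falls off the work surface, if the arm or the gripper's body presses on something with over 40 N, if the wrist force passes 120 N, or if a joint passes its speed limit or range.

## Working session

There is one attempt and no reset: what is moved stays moved. The work goes in short steps, Python scripts to look and compute and a tool call to move; the robot and the scene stay as the last step left them, time stands still between calls to the robot, and variables do not carry over. Pictures are saved under pics/ and viewed, at most 10 in all, crops included, and the job is handed in when it is done.

Besides the shell and the picture viewer there is one more tool, called after ">>>" as a command line: name --argument value ..., lists and objects as JSON in quotes. servo_tool: Moves the arm, as the interface text tells. Shifts and turns lie within -1 to 1; 1 stands for 1000 mm of shift or 2 pi rad of turn. Its arguments: {"type":"object","properties":{"commands":{"type":"string"},"squeeze":{"type":"number"}},"required":["commands"]}

```bash
mkdir -p pics; cat > h.py <<'E'
import numpy as np, cv2
from bench import monitor, cams, job
def save(name):
    p,d=cams.camera(name); return p,d
def world(name,d,u,v):
    c=cams.calibration(name);K=np.array(c["intrinsics"]);T=np.array(c["T"])
    s=cv2.undistortPoints(np.array([[[u,v]]],float),K,np.array([c["k1"],0,0,0.]))[0,0]
    z=d if np.isscalar(d) else d[int(round(v)),int(round(u))]
    return (T@np.r_[s*z,z,1])[:3]
E
python3 - <<'E'
from h import *
for n in("scene","top"):
    p,d=cams.camera(n);np.savez("pics/%s1.npz"%n,p=p,d=d);cv2.imwrite("pics/%s1.png"%n,cv2.resize(p[:,:,::-1],None,fx=1.4,fy=1.4))
s=monitor.sense();print(s)
E
```

```text
{'t': 0.1, 'joint_positions': array([ 9.76944692e-01,  1.58962548e-01,  1.59810753e+00, -3.15723523e-05,
        1.38622536e+00, -2.10100076e-01]), 'joint_velocities': array([ 0.00090239, -0.0030989 , -0.00175961, -0.00017504, -0.0008645 ,
       -0.00036318]), 'effort': array([-1.87774917e-04, -3.86499524e+01, -3.22961426e+01,  7.03129009e-02,
        3.38845665e-02, -5.25495807e-05]), 'tool_pos': array([0.2149805 , 0.53267825, 0.21372997]), 'orientation': array([-3.18816706e-04,  1.90697659e-01,  9.81648449e-01, -7.89595466e-04]), 'force': array([ 0.16158677, -0.13286102, -0.25323709]), 'ft_torque': array([-0.00126273, -0.03286159,  0.0269206 ]), 'finger_force': 0.0, 'opening': 1.0028111995988982}
```

View pics/top1.png

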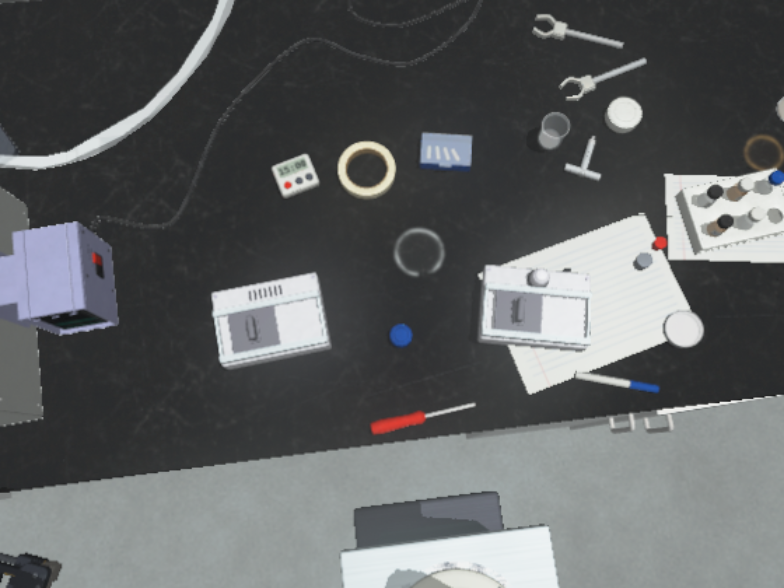

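View pics/scene1.png

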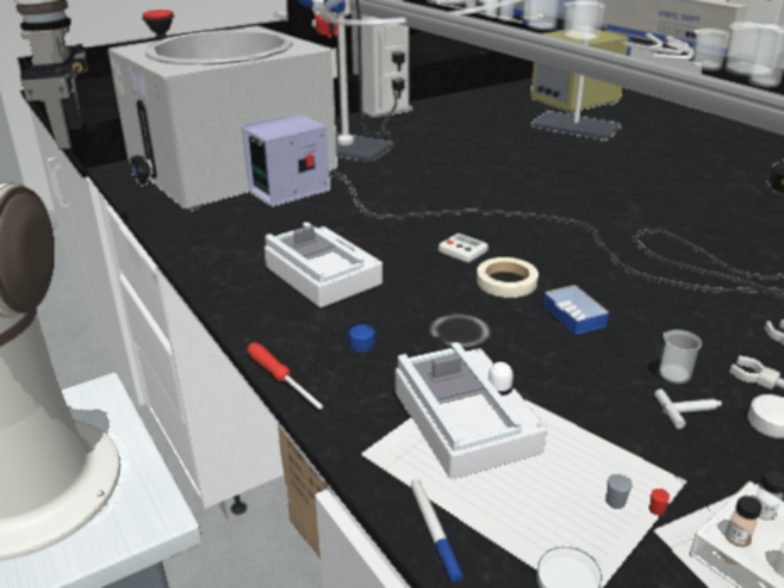

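The alarm is the right-hand unit in the top view, with its lamp at about (540,277) and its tab at (517,310) in the 1.4x picture. The decoy at (270,318) has slots. The cover opens to the right of the image.

```bash
cat >> h.py <<'E'
def cloud(name,d):
    c=cams.calibration(name);K=np.array(c["intrinsics"]);T=np.array(c["T"])
    vv,uu=np.mgrid[:d.shape[0],:d.shape[1]]
    s=cv2.undistortPoints(np.dstack([uu,vv]).reshape(-1,1,2).astype(float),K,np.array([c["k1"],0,0,0.]))[:,0]
    z=d.reshape(-1,1);P=np.c_[s*z,z,np.ones(len(z))]@T.T
    return P[:,:3].reshape(*d.shape,3)
E
python3 - <<'E'
from h import *
o=[]
for n,(a,b,c,e) in(("top",(180,260,330,440)),("scene",(235,345,270,400))):
    f=np.load("pics/%s1.npz"%n);p,d=f["p"],f["d"];W=cloud(n,d)
    o.append(cv2.resize(p[a:b,c:e,::-1],(600,int(600*(b-a)/(e-c))),interpolation=cv2.INTER_CUBIC))
    w=W[a:b,c:e].reshape(-1,3)
    m=(w[:,2]>.03)&(w[:,2]<.1);q=w[m]
    print(n,cv2.minAreaRect(q[:,:2].astype(np.float32)))
    print(np.histogram(q[:,2],bins=np.arange(.03,.1,.004)))
    t=q[q[:,2]>.068];print(np.round(t*1000).astype(int)[::max(1,len(t)//40)].tolist())
cv2.imwrite("pics/c1.png",o[0]);cv2.imwrite("pics/c2.png",o[1])
E
```

```text
top ((0.4816339612007141, -0.18749327957630157), (0.16713857650756836, 0.12896372377872467), 77.84713745117188)
(array([  34,   29,  235, 1201,  735,  114,  389,  826,  470,   38,   40,
         57,   52,   50,   14,    0,    0]), array([0.03 , 0.034, 0.038, 0.042, 0.046, 0.05 , 0.054, 0.058, 0.062,
       0.066, 0.07 , 0.074, 0.078, 0.082, 0.086, 0.09 , 0.094, 0.098]))
[[533, -192, 69], [531, -202, 75], [528, -196, 80], [528, -189, 73], [526, -198, 77], [526, -188, 76], [524, -198, 78], [525, -184, 70], [522, -193, 80], [521, -204, 77], [521, -189, 78], [519, -199, 79], [521, -183, 72], [518, -192, 78], [517, -203, 78], [517, -187, 73], [515, -196, 79], [517, -183, 69], [513, -191, 80], [512, -202, 78], [511, -191, 81], [510, -202, 76], [509, -194, 76], [510, -186, 68], [508, -196, 72], [506, -201, 69], [484, -154, 82], [485, -154, 70], [481, -162, 81], [479, -160, 82], [477, -157, 85], [475, -154, 84], [473, -152, 86], [473, -151, 74], [470, -160, 83], [468, -157, 85], [466, -155, 83], [464, -153, 83], [463, -151, 81], [462, -149, 76], [459, -158, 84], [457, -156, 84], [455, -153, 
[... 410 characters left out ...]
))
[[486, -154, 86], [472, -153, 86], [465, -149, 85], [479, -159, 85], [463, -155, 87], [479, -161, 85], [462, -157, 87], [479, -162, 83], [463, -155, 83], [479, -161, 80], [462, -156, 82], [479, -162, 79], [527, -194, 79], [468, -157, 78], [483, -165, 77], [455, -149, 77], [469, -158, 77], [514, -187, 76], [524, -199, 79], [465, -158, 76], [483, -162, 71], [519, -197, 78], [458, -156, 76], [477, -160, 70], [511, -197, 79], [531, -199, 72], [468, -158, 71], [508, -191, 75], [519, -203, 78], [460, -157, 71], [509, -193, 73], [520, -204, 76], [462, -157, 68], [511, -200, 75], [530, -204, 69], [510, -201, 74], [528, -206, 70], [514, -204, 72], [508, -202, 71], [523, -209, 70], [518, -207, 68]]
```

View pics/c1.png

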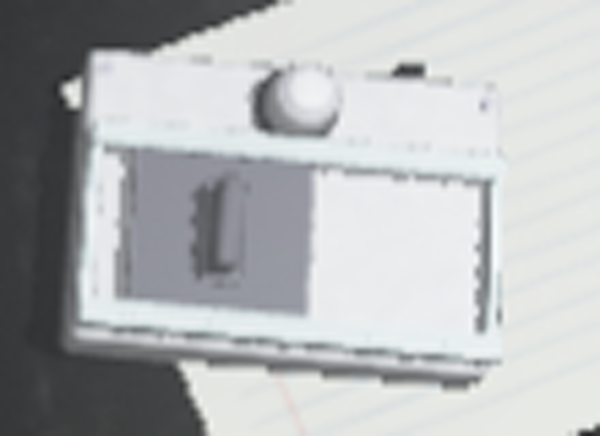

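```bash
cat >> h.py <<'E'
from scipy.spatial.transform import Rotation as R
def rot(): 
    q=monitor.sense()["orientation"]; return R.from_quat(np.r_[q[1:],q[0]])
def goal(xyz,yaw_y):
    # tool pointing straight down with tool y at angle yaw_y (rad) in world
    s=monitor.sense(); r=rot(); y=np.array([np.cos(yaw_y),np.sin(yaw_y),0]); z=np.array([0,0,-1.])
    G=R.from_matrix(np.c_[np.cross(y,z),y,z])
    print("t",round(s["t"],2),"shift",np.round(r.inv().apply(np.array(xyz)-s["tool_pos"]),4),"turn",np.round((r.inv()*G).as_rotvec()/2/np.pi,4))
E
python3 - <<'E'
from h import *
f=lambda q:np.round(q*1000,1)
for n,(a,b,c,e) in(("top",(180,260,330,440)),("scene",(235,345,270,400))):
    D=np.load("pics/%s1.npz"%n);p=D["p"][a:b,c:e].reshape(-1,3).astype(int);w=cloud(n,D["d"])[a:b,c:e].reshape(-1,3)
    box=cv2.minAreaRect(w[(w[:,2]>.04)&(w[:,2]<.07)][:,:2].astype(np.float32));print(n,box)
    th=np.radians(box[2]);Y=np.array([np.cos(th),np.sin(th)]);X=np.array([Y[1],-Y[0]]);C=np.array([.4805,-.1875])
    L=np.c_[(w[:,:2]-C)@X,(w[:,:2]-C)@Y,w[:,2]]
    t=L[(L[:,2]>.079)&(L[:,2]<.09)&(L[:,0]<.02)];print("tabtop",len(t),f(np.percentile(t,[5,50,95],axis=0)))
    t=L[(L[:,2]>.068)&(L[:,0]>.02)];print("lamp",f(np.percentile(t,[2,50,98],axis=0)))
    g=(p.sum(1)<520)&(p.sum(1)>330)&(L[:,2]>.054)&(L[:,2]<.064)&(abs(L[:,0])<.06);t=L[g];print("plate",len(t),f(np.percentile(t,[2,50,98],axis=0)))
E
```

```text
top ((0.47882935404777527, -0.18686150014400482), (0.1670025885105133, 0.12322774529457092), 77.69567108154297)
tabtop 80 [[-33.7  24.5  80. ]
 [-18.1  28.8  84. ]
 [ -2.9  33.5  87. ]]
lamp [[ 27.2 -11.3  68.5]
 [ 38.7   1.3  75.9]
 [ 51.9  12.5  80.6]]
plate 821 [[-58.3 -57.7  54.8]
 [-17.7  26.4  59. ]
 [ 15.1  64.3  63.2]]
scene ((0.4776703417301178, -0.18718242645263672), (0.17050020396709442, 0.1207047626376152), 77.62538146972656)
tabtop 125 [[-32.8  24.1  79.7]
 [-18.3  26.4  84.9]
 [ -3.   32.3  87.2]]
lamp [[ 26.4 -13.   68.4]
 [ 36.3  -5.1  75.2]
 [ 49.5   7.5  80.5]]
plate 897 [[-58.8 -67.4  54.9]
 [-26.2  12.8  60.3]
 [ 15.7  65.8  63.5]]
```

```bash
python3 -c "
from h import *
goal([.4688,-.1553,.2],np.radians(77.7))"
```

```text
t 0.1 shift [-0.4929 -0.5429  0.0145] turn [-0.0003 -0.0001 -0.0269]
```

>>> servo_tool --commands "0.0 -0.2 -0.22 0.006 0 0 -0.01; 0.0 -0.493 -0.543 0.0145 0 0 -0.027; 0.0 -0.493 -0.543 0.0145 0 0 -0.027; 0.0 -0.493 -0.543 0.0145 0 0 -0.027; 0.0 -0.493 -0.543 0.0145 0 0 -0.027"

```text
t: 0.72
tool_pos: [0.3235, 0.2382, 0.2081]
orientation: [0.0, 0.107, 0.994, -0.0]
force: [2.1, 0.2, 0.1]
opening: 0.502
finger_force: 0.0
```

```bash
python3 -c "
from h import *
goal([.4688,-.1553,.2],np.radians(77.7))"
```

```text
t 0.72 shift [-0.2253 -0.3538  0.0082] turn [-0.      0.      0.0002]
```

>>> servo_tool --commands "0.0 -0.225 -0.354 0.008 0 0 0; 0.0 -0.225 -0.354 0.008 0 0 0; 0.0 -0.225 -0.354 0.008 0 0 0; 0.0 -0.225 -0.354 0.008 0 0 0; 0.0 -0.225 -0.354 0.008 0 0 0"

```text
t: 1.35
tool_pos: [0.4314, -0.0553, 0.2023]
orientation: [0.0, 0.107, 0.994, 0.0]
force: [1.4, -0.5, 0.6]
opening: 0.502
finger_force: 0.0
```

>>> servo_tool --commands "0.0 0 0 0 0 0 0"

```text
t: 1.48
tool_pos: [0.4315, -0.0566, 0.202]
orientation: [-0.0, 0.11, 0.994, -0.0]
force: [-0.8, 0.7, -0.2]
opening: 0.497
finger_force: 0.0
```

```bash
python3 -c "
from h import *
goal([.4688,-.1553,.2],np.radians(77.7))"
```

```text
t 1.48 shift [-0.0579 -0.0882  0.002 ] turn [-0.0001 -0.0001 -0.0009]
```

>>> servo_tool --commands "0.0 -0.058 -0.088 0.002 0 0 -0.001; 0.0 -0.058 -0.088 0.002 0 0 -0.001; 0.0 -0.058 -0.088 0.002 0 0 -0.001; 0.0 -0.058 -0.088 0.05 0 0 -0.001; 0.0 -0.058 -0.088 0.09 0 0 -0.001"

```text
t: 2.1
tool_pos: [0.4686, -0.1493, 0.1112]
orientation: [-0.0, 0.103, 0.995, 0.0]
force: [0.1, 1.0, -0.7]
opening: 0.5
finger_force: 0.0
```

```bash
python3 - <<'E'
from h import *
goal([.4688,-.1553,.067],np.radians(77.7))
print(monitor.sense()["tool_pos"])
p,d=cams.camera("scene");cv2.imwrite("pics/s2.png",cv2.resize(p[180:360,230:430,::-1],None,fx=3,fy=3))
E
```

```text
t 2.1 shift [-0.0014 -0.0058  0.0442] turn [ 0.0001 -0.0001  0.0013]
[ 0.46861983 -0.14934775  0.11118349]
```

View pics/s2.png

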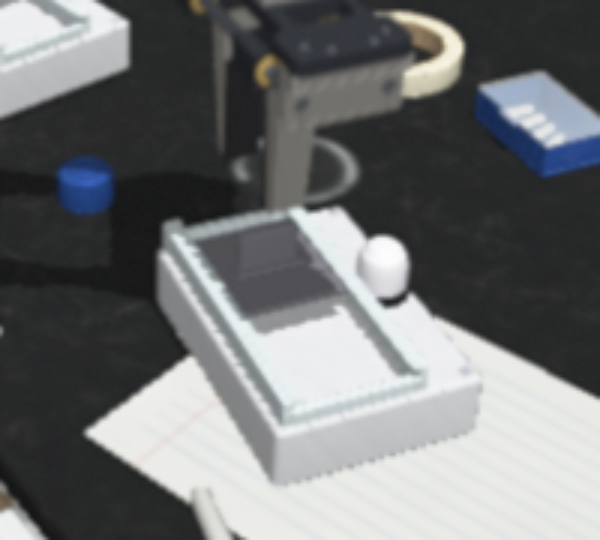

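The scene view shows one finger tip at about (285,208) in the crop, just above the tab at about (270,255). I'll check this by projecting the points.

```bash
python3 - <<'E'
from h import *
c=cams.calibration("scene");T=np.linalg.inv(np.array(c["T"]));K=np.array(c["intrinsics"])
s=monitor.sense();t=s["tool_pos"];y=rot().as_matrix()[:,1]
P=np.array([t,t+.023*y,t-.023*y,[.4688,-.1553,.085]])
uv=cv2.projectPoints(P,cv2.Rodrigues(T[:3,:3])[0],T[:3,3],K,np.array([c["k1"],0,0,0.]))[0][:,0]
print((uv-[230,180])*3)
goal([.4688,-.1553,.067],np.radians(77.7))
E
```

```text
[[250.89249561 192.50950411]
 [233.60403061 170.54711505]
 [268.93094514 215.42809108]
 [264.07239383 228.21413639]]
t 2.15 shift [-0.0057 -0.0073  0.0385] turn [ 0.0006 -0.0016  0.0013]
```

>>> servo_tool --commands "0.0 -0.003 -0.006 0.01 0 0 0; 0.0 -0.003 -0.006 0.01 0 0 0; 0.0 -0.003 -0.006 0.01 0 0 0; 0.0 -0.003 -0.006 0.01 0 0 0"

```text
t: 2.65
tool_pos: [0.4716, -0.1584, 0.1037]
orientation: [0.001, 0.104, 0.995, -0.0]
force: [0.4, -0.1, 0.5]
opening: 0.499
finger_force: 0.0
```

```bash
python3 -c "
from h import *
goal([.4688,-.1553,.067],np.radians(77.7))"
```

```text
t 2.65 shift [0.0035 0.0025 0.0367] turn [-0.0001  0.0003  0.0011]
```

>>> servo_tool --commands "0.0 0.0035 0.0025 0.015 0 0 0.001; 0.0 0.0035 0.0025 0.036 0 0 0.001; 0.0 0.0035 0.0025 0.036 0 0 0.001; 0.0 0.0035 0.0025 0.036 0 0 0.001"

```text
t: 3.15
tool_pos: [0.468, -0.1549, 0.0666]
orientation: [0.0, 0.107, 0.994, -0.0]
force: [0.1, 0.2, 0.6]
opening: 0.498
finger_force: 0.0
```

```bash
python3 -c "
from h import *
goal([.4688,-.1553,.067],np.radians(77.7))"
```

```text
t 3.15 shift [-0.0009 -0.0002 -0.0004] turn [-0.      0.      0.0001]
```

>>> servo_tool --commands "-1 0 0 0 0 0 0; -1 0 0 0 0 0 0; -1 0 0 0 0 0 0; -1 0 0 0 0 0 0; -1 0 0 0 0 0 0" --squeeze 10

```text
t: 3.78
tool_pos: [0.4681, -0.1549, 0.0666]
orientation: [0.0, 0.107, 0.994, -0.0]
force: [-1.3, 1.0, 1.2]
opening: 0.106
finger_force: 10.0
```

>>> servo_tool --commands "-1 0 -0.015 0 0 0 0; -1 0 -0.03 0 0 0 0; -1 0 -0.045 0 0 0 0; -1 0 -0.06 0 0 0 0; -1 0 -0.06 0 0 0 0"

```text
t: 4.4
tool_pos: [0.4548, -0.2155, 0.0666]
orientation: [-0.0, 0.108, 0.994, -0.001]
force: [-1.0, -0.8, 3.7]
opening: 0.106
finger_force: 10.0
```

>>> servo_tool --commands "-1 0 -0.004 0 0 0 0; -1 0 -0.004 0 0 0 0; -1 0 -0.007 0 0 0 0; -1 0 -0.007 0 0 0 0"

```text
t: 4.9
tool_pos: [0.4537, -0.2202, 0.0666]
orientation: [-0.0, 0.107, 0.994, 0.0]
force: [-2.0, 0.8, 5.2]
opening: 0.11
finger_force: 10.0
```

>>> servo_tool --commands "0 0 0 0 0 0 0; 0 0 0 0 0 0 0; 0 0 0 0 0 0 0; 0 0 0 -0.05 0 0 0; 0 0 0 -0.07 0 0 0"

```text
t: 5.52
tool_pos: [0.4548, -0.2212, 0.139]
orientation: [0.002, 0.107, 0.994, -0.001]
force: [0.2, -0.8, 0.5]
opening: 0.497
finger_force: 0.0
```

>>> servo_tool --commands "-1 -0.0 0.0 -0.06 0 0 0; -1 0.06 0 -0.06 0 0 0; -1 0.1 0 -0.06 0 0 0;  -1 0.1 0 -0.06 0 0 0"

```text
t: 6.02
tool_pos: [0.3545, -0.1985, 0.1961]
orientation: [0.0, 0.108, 0.994, -0.0]
force: [0.3, 0.4, 0.4]
opening: 0.088
finger_force: 0.0
```

```bash
python3 - <<'E'
from h import *
f=lambda q:np.round(q*1000,1)
o=[]
for n,(a,b,c,e) in(("top",(180,260,330,440)),("scene",(235,345,270,400))):
    p,d=cams.camera(n)
    o.append(cv2.resize(p[a:b,c:e,::-1],(600,300 if n=="top" else 300),interpolation=cv2.INTER_CUBIC))
    W=cloud(n,d)[a:b,c:e];w=W.reshape(-1,3);pp=p[a:b,c:e].reshape(-1,3).astype(int)
    th=np.radians(77.7);Y=np.array([np.cos(th),np.sin(th)]);X=np.array([Y[1],-Y[0]]);C=np.array([.4805,-.1875])
    L=np.c_[(w[:,:2]-C)@X,(w[:,:2]-C)@Y,w[:,2]]
    t=L[(L[:,2]>.079)&(L[:,2]<.09)&(L[:,0]<.015)&(L[:,0]>-.05)];print("tabtop",len(t),f(np.percentile(t,[5,50,95],axis=0)) if len(t) else 0)
    g=(pp.max(1)<90)&(L[:,2]>.045)&(L[:,2]<.06)&(abs(L[:,0]+.018)<.03)&(L[:,1]>0)
    t=L[g];print("button",len(t),f(np.percentile(t,[5,50,95],axis=0)) if len(t) else 0)
cv2.imwrite("pics/c3.png",np.vstack(o))
print(monitor.sense()["tool_pos"])
E
```

```text
tabtop 83 [[-33.2 -42.4  80.1]
 [-17.  -37.3  84.2]
 [ -2.2 -33.   87.7]]
button 120 [[-28.2  30.5  48.6]
 [-17.5  41.2  53.2]
 [ -6.2  51.9  56.3]]
tabtop 149 [[-34.2 -43.1  80.2]
 [-19.3 -40.   84.8]
 [ -2.4 -33.9  87. ]]
button 170 [[-29.9  27.4  47.3]
 [-19.4  34.7  53.8]
 [ -6.4  47.9  55.8]]
[ 0.35641328 -0.19942896  0.19672401]
```

View pics/c3.png

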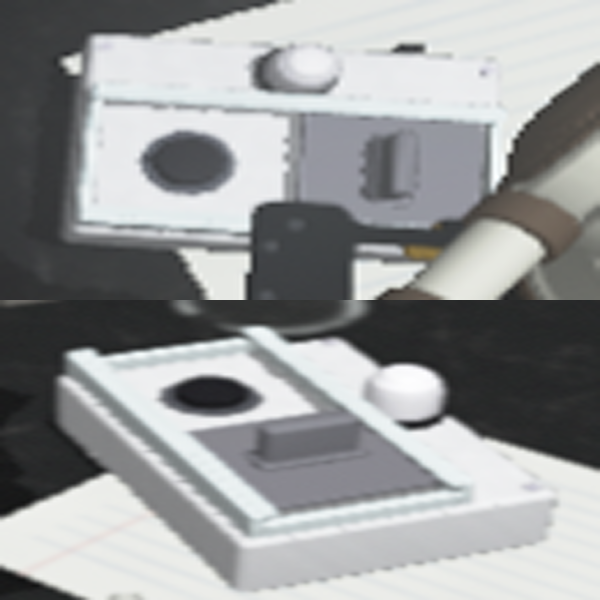

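The crops show the cover open and the black button fully exposed at about (190,162) in the top crop. The shut fingers go above the button next.

```bash
python3 -c "
from h import *
goal([.4713,-.1451,.19],np.radians(77.7))"
```

```text
t 6.12 shift [-0.1007  0.0776  0.0068] turn [-0.0001  0.0002  0.    ]
```

>>> servo_tool --commands "-1 -0.101 0.0775 0 0 0 0; -1 -0.101 0.0775 0 0 0 0; -1 -0.101 0.0775 0 0 0 0; -1 -0.101 0.0775 0.06 0 0 0; -1 -0.101 0.0775 0.11 0 0 0"

```text
t: 6.75
tool_pos: [0.4715, -0.1452, 0.0849]
orientation: [0.0, 0.107, 0.994, -0.0]
force: [-0.0, -0.0, -0.5]
opening: 0.007
finger_force: 0.0
```

>>> servo_tool --commands "-1 0 0 0 0 0 0; -1 0 0 0 0 0 0"

```text
t: 7.0
tool_pos: [0.4724, -0.1459, 0.0884]
orientation: [0.001, 0.107, 0.994, -0.001]
force: [0.1, 0.2, -0.4]
opening: 0.005
finger_force: 0.0
```

```bash
python3 -c "
from h import *
goal([.4713,-.1451,.058],np.radians(77.7))"
```

```text
t 7.0 shift [0.0013 0.0006 0.0304] turn [-0.0002  0.0004  0.    ]
```

>>> servo_tool --commands "-1 0.001 0.0005 0.02 0 0 0; -1 0.001 0.0005 0.03 0 0 0; -1 0.001 0.0005 0.033 0 0 0; -1 0.001 0.0005 0.036 0 0 0; -1 0.001 0.0005 0.036 0 0 0"

```text
t: 7.62
tool_pos: [0.4711, -0.1447, 0.0514]
orientation: [0.001, 0.107, 0.994, -0.0]
force: [0.6, -0.4, 3.2]
opening: 0.007
finger_force: 1.4
```

>>> servo_tool --commands "-1 0 0 0.002 0 0 0; -1 0 0 0.002 0 0 0; -1 0 0 0.003 0 0 0; -1 0 0 0.003 0 0 0"

```text
t: 8.12
tool_pos: [0.4711, -0.1447, 0.0483]
orientation: [0.001, 0.107, 0.994, -0.0]
force: [-0.1, 0.1, 8.2]
opening: 0.004
finger_force: 3.7
```

>>> servo_tool --commands "-1 0 0 0.001 0 0 0; -1 0 0 0.002 0 0 0; -1 0 0 0.002 0 0 0"

```text
t: 8.5
tool_pos: [0.4712, -0.1447, 0.0481]
orientation: [0.0, 0.107, 0.994, -0.0]
force: [-6.4, 1.5, 22.5]
opening: 0.003
finger_force: 11.4
```

Bottomed out: the force rose to 22 N with no further travel. Now I release and lift.

>>> servo_tool --commands "-1 0 0 -0.015 0 0 0; -1 0 0 -0.03 0 0 0; -1 0 0 -0.08 0 0 0; 0 0 0 -0.1 0 0 0; 0 0 0 -0.1 0 0 0"

```text
t: 9.12
tool_pos: [0.4711, -0.1445, 0.147]
orientation: [0.001, 0.107, 0.994, -0.001]
force: [0.4, -0.8, -0.7]
opening: 0.204
finger_force: 0.0
```

```bash
python3 -c "
from h import *
goal([.4537,-.2202,.067],np.radians(77.7))"
```

```text
t 9.12 shift [ 0.0012 -0.0776  0.0801] turn [-0.0001  0.0005  0.0001]
```

>>> servo_tool --commands "0 0.001 -0.0775 0 0 0 0; 0 0.001 -0.0775 0 0 0 0; 0 0.001 -0.0775 0 0 0 0; 0 0.001 -0.0775 0.03 0 0 0; 0 0.001 -0.0775 0.03 0 0 0"

```text
t: 9.75
tool_pos: [0.4511, -0.2168, 0.1127]
orientation: [-0.003, 0.106, 0.994, 0.002]
force: [-0.1, -0.5, 1.0]
opening: 0.498
finger_force: 0.0
```

```bash
python3 -c "
from h import *
goal([.4537,-.2202,.067],np.radians(77.7))"
```

```text
t 9.75 shift [-0.0035 -0.0029  0.0457] turn [ 0.0006 -0.0009  0.0002]
```

>>> servo_tool --commands "0 0 0 0.02 0 0 0; 0 0 0 0.05 0 0 0; 0 0 0 0.05 0 0 0; 0 0 0 0.05 0 0 0"

```text
t: 10.25
tool_pos: [0.4536, -0.2197, 0.0668]
orientation: [0.001, 0.107, 0.994, -0.0]
force: [0.6, 0.2, 0.8]
opening: 0.504
finger_force: 0.0
```

```bash
python3 -c "
from h import *
goal([.4537,-.2202,.067],np.radians(77.7))"
```

```text
t 10.25 shift [-0.0002 -0.0004 -0.0002] turn [-0.0001  0.0002  0.0002]
```

>>> servo_tool --commands "-1 0 0 0 0 0 0; -1 0 0 0 0 0 0; -1 0 0 0 0 0 0; -1 0 0 0 0 0 0; -1 0 0 0 0 0 0" --squeeze 15

```text
t: 10.88
tool_pos: [0.4529, -0.2198, 0.0656]
orientation: [0.0, 0.107, 0.994, -0.0]
force: [-0.5, 0.5, 1.2]
opening: 0.109
finger_force: 15.0
```

>>> servo_tool --commands "-1 0 0.02 0 0 0 0; -1 0 0.04 0 0 0 0; -1 0 0.06 0 0 0 0; -1 0 0.072 0 0 0 0; -1 0 0.072 0 0 0 0"

```text
t: 11.5
tool_pos: [0.4687, -0.148, 0.0656]
orientation: [0.0, 0.106, 0.994, 0.0]
force: [1.1, 1.7, 1.7]
opening: 0.111
finger_force: 15.0
```

>>> servo_tool --commands "-1 0 0.002 0 0 0 0; -1 0 0.004 0 0 0 0; -1 0 0.005 0 0 0 0; -1 0 0.005 0 0 0 0"

```text
t: 12.0
tool_pos: [0.4694, -0.1448, 0.0657]
orientation: [0.0, 0.107, 0.994, -0.0]
force: [0.3, -1.9, 2.8]
opening: 0.108
finger_force: 15.0
```

Force y should grow at the stop, so I'll push on in small steps.

>>> servo_tool --commands "-1 0 0.001 0 0 0 0; -1 0 0.002 0 0 0 0; -1 0 0.002 0 0 0 0; -1 0 0.002 0 0 0 0"

```text
t: 12.5
tool_pos: [0.4696, -0.1438, 0.0656]
orientation: [0.0, 0.107, 0.994, -0.001]
force: [-0.6, -5.8, 1.5]
opening: 0.109
finger_force: 15.0
```

>>> servo_tool --commands "-1 0 0.001 0 0 0 0; -1 0 0.002 0 0 0 0; -1 0 0.002 0 0 0 0; -1 0 0.002 0 0 0 0"

```text
t: 13.0
tool_pos: [0.4696, -0.1437, 0.0656]
orientation: [-0.0, 0.107, 0.994, -0.003]
force: [-3.3, -13.9, -0.2]
opening: 0.102
finger_force: 15.0
```

>>> servo_tool --commands "-1 0 -0.0015 0 0 0 0; -1 0 -0.0015 0 0 0 0; 0 0 -0.0015 0 0 0 0; 0 0 -0.0015 0 0 0 0; 0 0 -0.0015 0 0 0 0"

```text
t: 13.62
tool_pos: [0.4694, -0.1414, 0.065]
orientation: [-0.0, 0.107, 0.994, 0.0]
force: [0.1, -0.1, 0.7]
opening: 0.412
finger_force: 0.0
```

>>> servo_tool --commands "0 0 0 0 0 0 0; 0 0 0 -0.03 0 0 0; 0 0 0 -0.08 0 0 0; 0 0 0 -0.14 0 0 0; 0 0.06 0 -0.14 0 0 0"

```text
t: 14.25
tool_pos: [0.4157, -0.1322, 0.2124]
orientation: [0.006, 0.106, 0.994, -0.003]
force: [-2.2, -1.0, -0.6]
opening: 0.492
finger_force: 0.0
```

>>> servo_tool --commands "0 0.06 -0.02 0 0 0 0; 0 0.1 -0.04 0 0 0 0; 0 0.1 -0.04 0 0 0 0; 0 0.1 -0.04 0 0 0 0"

```text
t: 14.75
tool_pos: [0.3054, -0.1472, 0.2057]
orientation: [0.0, 0.107, 0.994, -0.0]
force: [-0.3, 0.3, -0.4]
opening: 0.501
finger_force: 0.0
```

```bash
python3 - <<'E'
from h import *
o=[]
for n,(a,b,c,e) in(("top",(180,260,330,440)),("scene",(235,345,270,400))):
    p,d=cams.camera(n)
    o.append(cv2.resize(p[a:b,c:e,::-1],(600,300),interpolation=cv2.INTER_CUBIC))
    w=cloud(n,d)[a:b,c:e].reshape(-1,3)
    th=np.radians(77.7);Y=np.array([np.cos(th),np.sin(th)]);X=np.array([Y[1],-Y[0]]);C=np.array([.4805,-.1875])
    L=np.c_[(w[:,:2]-C)@X,(w[:,:2]-C)@Y,w[:,2]]
    t=L[(L[:,2]>.079)&(L[:,2]<.09)&(L[:,0]<.015)&(L[:,0]>-.05)];print("tabtop",len(t),np.round(np.percentile(t,[5,50,95],axis=0)*1000,1) if len(t) else 0)
cv2.imwrite("pics/c4.png",np.vstack(o))
E
```

```text
tabtop 84 [[-34.3  35.6  80.1]
 [-18.   40.2  84.6]
 [ -2.2  44.7  88.2]]
tabtop 126 [[-32.6  34.2  79.7]
 [-18.1  37.5  84.7]
 [ -2.8  43.4  87. ]]
```

View pics/c4.png

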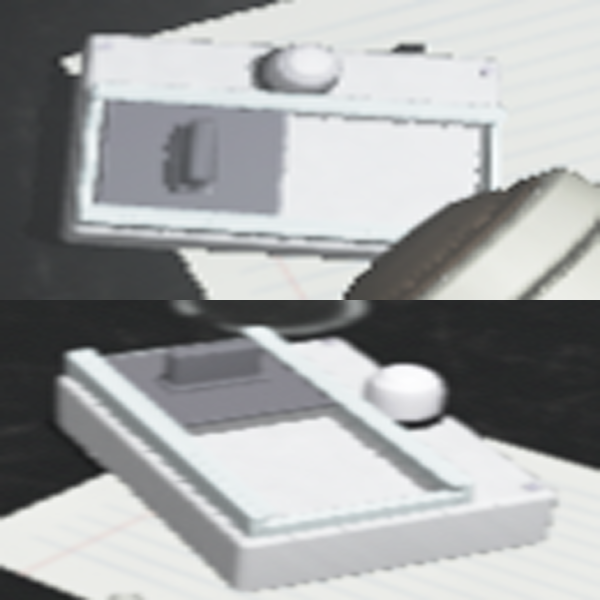

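The final crops show the cover flush against the home end, with the tab at about (200,150) in the top crop. The robot is clear of the unit.

```bash
python3 -c "
from bench import job
print(job.hand_in())"
```

```text
the job is handed in; nothing more can be done
None
```

The lamp unit's cover was slid open, its button pressed right down and released, and the cover slid fully home; the other unit was left alone and the job is handed in at about 15 s, with no verdict returned.

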